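Shut the supply box and screw down its wing nut

TASK

Close up the steel supply box: first push its sliding lid fully shut by the upright lip, so that the lid's fork goes in round the stud, then screw the loose wing nut down (clockwise seen from above) until it is fully home, with fingertip strokes against its wings. Push and stroke gently with the fingertips only: do not pinch the lid or the nut, and leave the tub, the mug and the tape roll where they stand.

Things in the scene. Friction and masses are not known exactly. Their poses are not given: they have to be found in the camera images.
- box: Bare metal supply box fixed to the bench, 150 mm (its x) by 200 mm (its y), rim at height 80 mm. Origin: centre of the underside, on the bench; z up. Its place and yaw differ from run to run. At its -y end a ledge, 100 mm wide, top at height 80 mm, reaches from y = -100 to -183 mm and carries the stud.
- lid (a joint): Travel of the sliding lid in m: 0 = fully shut, grows as it opens along the box's +y (at most 0.11). It slides with about 2 N of friction and stays where it is left; a hard stop at 0.
- lip (a point): Middle of the top edge of the lip's outer face; moves with the lid. The lip is the lid's bent-up +y end: 120 mm wide along the box's x, 4 mm thick, from height 84 to 116 mm. Its outer face looks along the box's +y and lies at y = 100 mm when shut; push it towards the box's -y. At the lid's other end a flat fork, top at height 84 mm, goes in under the nut round the stud.
- stud (a point): Top of the fixed upright stud (10 mm diameter), the nut's axis: in the box frame x = 0, y = -140 mm, height 116 mm.
- wingnut: Brass wing nut on the stud, two flat wings, 64 mm over the tips. Origin: on the axis at the underside of its 25 mm flange; its own x axis points along one wing, the other is opposite. Hub 18 mm diameter, 14 mm high. The wings are 4 mm thick, reach 32 mm from the axis and stand 10 to 28 mm above the origin. Fully home, the origin is at height 85 mm.
- nut_turn (a joint): Angle in rad by which the nut is unscrewed: 0 = fully home (a slightly springy stop), grows as it turns anticlockwise seen from above; the nut rises 0.7 mm per rad. At 0 the wings lie along the box's x axis. It turns with light friction (0.025 N m) and stays where it is left; it starts 3.6 to 6.6 rad unscrewed.
- tub: White lidded plastic tub, 72 mm diameter, 100 mm high, standing loose. Origin: centre of the underside. Leave alone.
- mug: White mug, 76 mm diameter, 85 mm high, standing loose; its handle is on its own +y side. Origin: centre of the underside. Leave alone.
- tape: Roll of yellow tape lying flat, 84 mm diameter, 19 mm high, loose. Origin: centre of the underside. Leave alone.
- end_plate (a point): Middle of the top edge, inner face, of the upright plate at the ledge's outer edge: box frame x = 0, y = -183 mm, height 120 mm; 100 mm wide along the box's x, 3 mm thick, fixed. It stands 43 mm from the nut's axis, so a finger cannot pass right round the nut on that side.

How it is judged:
On the way, in this order (a step that is already met when the one before it is completed fails the run):
1. the lid is pushed fully shut (within 4 mm) while the nut is still loose (value of joint lid below 0.004 m and value of joint nut_turn above 2 rad), for 0.2 s.
2. the wing nut is screwed fully home (within 0.25 rad) (value of joint nut_turn below 0.25 rad and value of joint lid below 0.004 m), for 0.2 s.
At the end, for the whole second after the job is handed in: The lid is shut to within 4 mm, the wing nut is screwed home to within 0.25 rad and at rest, and the tub, mug and tape roll are within 15 mm of where they stood (all of step 2 and velocity of joint nut_turn between -0.1 and 0.1 rad/s and distance of each of tub, mug, tape from where it was at the start of the episode below 0.015 m); the robot touches nothing.
It fails at once if the nut is pinched or forced (more than 30 N from the fingers) (contact force between the fingers and wingnut above 30 N).
It fails at once if the lid is pinched or forced (more than 40 N from the fingers) (contact force between the fingers and lid above 40 N).
It fails at once if a bystander is moved or lifted (more than 15 mm) (distance of any of tub, mug, tape from where it was at the start of the episode above 0.015 m).
It also fails if it takes over 64 s, if anything falls off the work surface, if the arm or the gripper's body presses on something with over 40 N, if the wrist force passes 120 N, or if a joint passes its speed limit or range.

ROBOT

A 6-joint arm with a two-finger parallel gripper is mounted at the origin on the work surface. World frame = base frame: x ahead of the robot, y to its left, z up, the work surface at z = 0. Lengths are in m, angles in rad, forces in N, time in s.
With the tool pointing down it reaches from about 0.35 to 1 m from the base axis. Payload 7.1 kg.
Tool frame: the origin (TCP) lies between the finger pads; the fingertips stand 22 mm ahead of it and the grasp point (between the pads) lies 3 mm ahead of it; x points along the fingers, y is the direction in which the jaws open and shut, and the axes are right-handed (so a half turn about x gives the same grasp; the last joint's range is limited). The gripper opens to 85 mm and grips with 20 to 120 N. Pads are 22 mm wide; open, the fingers measure 114 mm over their backs; the gripper's body (76 mm by 85 mm) begins 54 mm behind the grasp point. The pads swing forward as they close: fully open they stand 13 mm farther back than shut.
Start: joints at [-1.236, 0.423, 1.63, -0, 1.089, -0.019], TCP at [0.217, -0.586, 0.233] pointing down, gripper open.
Joint ranges: [-3, 3], [-0.9, 2.11], [0.09, 2.58], [-1.31, 4.45], [0.11, 2.69], [-2.54, 2.54]. Speed limits (rad/s): [2.39, 2.39, 3.01, 3.14, 3.14, 3.14].

INTERFACE

Orientations are given as a rotation vector (axis times angle).
In Python, from rig import manip gives the robot as it stands. The module is installed in compiled form; this text tells all that it offers. Calls block until the motion is done:
- manip.move_to(position, orientation): joint-space move of the TCP to a pose.
- manip.servo_line(position, orientation=None, rate=0.15): straight line of the TCP; orientation=None keeps the orientation; rate is the mean speed in m/s.
- manip.set_joints(angles): joint-space move.
- manip.command_gripper(opening, f_grip=None): finger opening in m; f_grip is the grip in N (None keeps the last); returns when the fingers have stopped.
- manip.hold(seconds).
- manip.solve_ik(position, orientation): joint angles nearest the present ones, or None.
- manip.camera(name): name is "scene" or "top" or "wrist"; returns a dict with "image" (420x560x3 uint8, red, green, blue), "fx", "fy", "cx", "cy" (pixels), "cam_to_world" (4x4, takes a point from camera to world coordinates); the wrist camera has in their place "mount" (4x4, takes a point from camera to tool coordinates, whose origin is the TCP and whose axes are the tool frame's). Camera axes: x right, y down, z forward; pixel columns grow to the right and rows downward; lengths in m; the calibration is good to about 2 mm. A picture is of the moment at which its call begins: read the wrist's pose just before it. There is no depth.
A pose or a line that the arm cannot do raises manip.IKError and nothing moves.
- manip.sign_off(): hands the job in, once; it reports no verdict.
Readings, each from a call of its own:
- manip.get_time(): time.
- manip.get_joint_positions(): joint angles.
- manip.get_joint_vel(): joint speeds.
- manip.get_tau(): joint torques, N m.
- manip.get_position(): TCP position.
- manip.get_ee_rot(): TCP orientation.
- manip.get_contact_force(): force on the tool from outside, world axes, zero at the start.
- manip.get_torque(): the same for the moment, N m.
- manip.get_width(): finger opening in m.
Only numpy, scipy, OpenCV 4.12 (cv2) and the standard library are available. Lean on these libraries where they do the work, as an engineer would, in place of code of your own. Each camera call takes 0.05 s, during which the arm holds its last target. There are 200 camera calls.

## Working session

There is one attempt and no reset: what is moved stays moved. The work goes in short steps, each a Python script; the robot and the scene stay as the last script left them, time stands still between calls to the robot, and variables do not carry over. Pictures are saved under pics/ and viewed, about 8 in all and at most 12, crops included, and the job is handed in when it is done.

```bash
mkdir -p pics
python3 - <<'E'
from rig import manip
import cv2,numpy as np
for n in("top","scene"):
    c=manip.camera(n); cv2.imwrite(f"pics/{n}0.png",c["image"][:,:,::-1])
    print(n,c["fx"],c["fy"],c["cx"],c["cy"]); print(np.round(c["cam_to_world"],4).tolist())
print(manip.get_time(),manip.get_ee_rot(),manip.get_width())
E
```

```text
top 471.2793978170897 471.2793978170897 279.8420011664874 214.02918015520356
[[-0.0158, -0.985, 0.1717, 0.4392], [-0.9996, 0.0199, 0.0223, -0.0379], [-0.0254, -0.1712, -0.9849, 0.9116], [0.0, 0.0, 0.0, 1.0]]
scene 397.56232004323357 397.56232004323357 278.8957848773822 209.02564723932423
[[-0.5147, 0.7064, -0.4859, 0.9307], [0.8572, 0.4347, -0.276, 0.193], [0.0162, -0.5586, -0.8293, 0.723], [0.0, 0.0, 0.0, 1.0]]
0.1 [ 2.02916333  0.36416512 -2.02967534] 0.0854486564789995
```

View pics/top0.png

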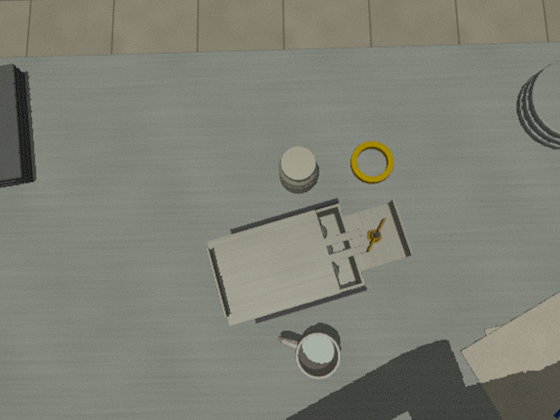

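View pics/scene0.png

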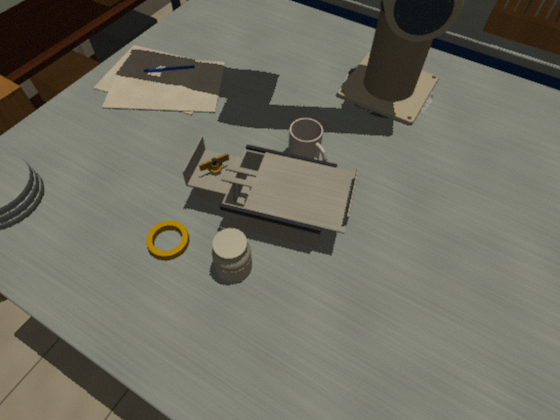

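The top view shows the lip at the left (about (209,243)–(230,324)), the nut at (375,236) with its wings from (384,220) to (368,251), and the end plate at the right (391,202)–(410,256). The tub is at (298,165), the tape at (372,162) and the mug at (318,352). I'll take a zoomed crop to get accurate corners.

Run:
```python
import cv2
i=cv2.imread("pics/top0.png")[190:335,200:420]
cv2.imwrite("pics/crop0.png",cv2.resize(i,None,fx=3.6,fy=3.6,interpolation=cv2.INTER_CUBIC))
```

```text
(no output)
```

View pics/crop0.png

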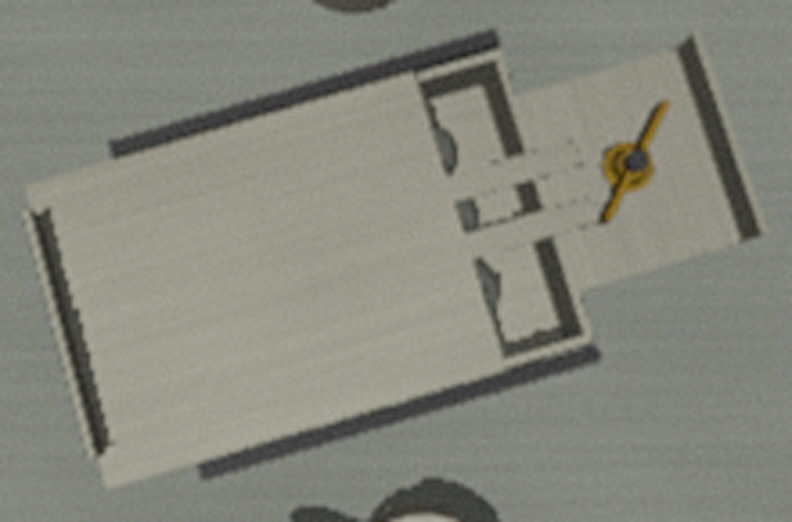

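```bash
cat > h.py <<'E'
from rig import manip
import numpy as np, cv2
def ray(c,uv,z,T=None):
    T=np.array(c["cam_to_world"]) if T is None else T
    d=T[:3,:3]@np.array([(uv[0]-c["cx"])/c["fx"],(uv[1]-c["cy"])/c["fy"],1]); o=T[:3,3]
    return o+d*(z-o[2])/d[2]
E
python3 - <<'E'
from h import *
c=manip.camera("top")
f=lambda u,v,z:ray(c,(200+(u+.5)/3.6-.5,190+(v+.5)/3.6-.5),z)[:2]
P={k:f(*v) for k,v in dict(stud=(637,160,.116),ep1=(694,36,.12),ep2=(760,236,.12),lip1=(25,208,.116),lip2=(97,455,.116),w1=(668,102,.116),w2=(605,220,.116),b1=(497,55,.08),b2=(592,342,.08)).items()}
for k,v in P.items(): print(k,v.round(4))
a=lambda p:np.degrees(np.arctan2(p[1],p[0])).round(1)
print("ep",a(P["ep1"]-P["ep2"]),np.linalg.norm(P["ep1"]-P["ep2"]),"lip",a(P["lip1"]-P["lip2"]),np.linalg.norm(P["lip1"]-P["lip2"]))
print("box-y-end",a(P["b1"]-P["b2"]),np.linalg.norm(P["b1"]-P["b2"]))
m=(P["lip1"]+P["lip2"])/2; print("lipmid-stud",a(m-P["stud"]),np.linalg.norm(m-P["stud"]),"wings",a(P["w1"]-P["w2"]),np.linalg.norm(P["w1"]-P["w2"]))
m=(P["ep1"]+P["ep2"])/2; print("stud-ep",a(P["stud"]-m),np.linalg.norm(P["stud"]-m))
for n,uv,z in(("tub",(298,160),.1),("mug",(319,350),.085),("tape",(372.5,162),.019)): print(n,ray(c,uv,z)[:2].round(3))
E
```

```text
stud [ 0.5401 -0.1831]
ep1 [ 0.5982 -0.2123]
ep2 [ 0.5031 -0.2373]
lip1 [0.5228 0.1055]
lip2 [0.4082 0.071 ]
w1 [ 0.5674 -0.1991]
w2 [ 0.5122 -0.1668]
b1 [ 0.5986 -0.1231]
b2 [ 0.4566 -0.1636]
ep 14.8 0.09835385380512225 lip 16.8 0.11968941029409477
box-y-end 15.9 0.14767150851730268
lipmid-stud 105.4 0.2814788313834789 wings -30.3 0.06402393510583308
stud-ep 104.2 0.04294846754138725
tub [ 0.678 -0.053]
mug [ 0.348 -0.082]
tape [ 0.694 -0.2  ]
```

```bash
cat >> h.py <<'E'
from scipy.spatial.transform import Rotation as Rn
YAW=15.5; a=np.radians(YAW); BX=np.array([np.cos(a),np.sin(a),0]); BY=np.array([-np.sin(a),np.cos(a),0])
STUD=np.array([.5401,-.1831,0]); LIP=np.array([.4655,.0883,0])
def down(deg):   # tool pointing down, jaw axis at world angle deg
    t=np.radians(deg); x=np.array([0,0,-1.]); y=np.array([np.cos(t),np.sin(t),0])
    return Rn.from_matrix(np.c_[x,y,np.cross(x,y)]).as_rotvec()
def yaw(): y=Rn.from_rotvec(manip.get_ee_rot()).as_matrix()[:,1]; return np.degrees(np.arctan2(y[1],y[0]))
def shot(n,name):
    c=manip.camera(n); cv2.imwrite(f"pics/{name}.png",c["image"][:,:,::-1]); return c
E
python3 - <<'E'
from h import *
print("yaw now",yaw())
for d in(40,-40,-130,-220): print(d,[np.round(manip.solve_ik(STUD+[0,0,z],down(d)),3) if manip.solve_ik(STUD+[0,0,z],down(d)) is not None else None for z in(.12,.17)])
t=manip.get_time(); manip.command_gripper(.036)
p=LIP+.04*BY
for d in(YAW,YAW-180): print("lip",d,manip.solve_ik(p+[0,0,.118],down(d)))
q=manip.get_position(); manip.move_to(np.r_[.35,-.35,.25],down(YAW-180 if abs(yaw()+180-YAW)<90 else YAW))
print(manip.get_time()-t, manip.get_width(),yaw(),manip.get_contact_force())
E
```

```text
yaw now -69.7294984263443
40 [array([-0.348,  0.498,  1.825, -0.   ,  0.819, -1.046]), array([-0.348,  0.425,  1.799, -0.   ,  0.918, -1.046])]
-40 [array([-0.348,  0.498,  1.825, -0.   ,  0.819,  0.35 ]), array([-0.348,  0.425,  1.799, -0.   ,  0.918,  0.35 ])]
-130 [array([-0.348,  0.498,  1.825, -0.   ,  0.819,  1.921]), array([-0.348,  0.425,  1.799, -0.   ,  0.918,  1.921])]
-220 [None, None]
lip 15.5 [ 2.46779902e-01  3.86010388e-01  2.03908514e+00 -4.44089210e-16
  7.16497127e-01 -2.37461323e-02]
lip -164.5 None
1.5917000000000001 0.035581864187369826 15.402470058227214 [-0.14236132 -0.34277916  0.35579022]
```

Run:
```python
from h import *
p=LIP+.04*BY; R=down(YAW); t=manip.get_time()
manip.move_to(p+[0,0,.25],R); manip.servo_line(p+[0,0,.12],R)
print(manip.get_time()-t,manip.get_position(),manip.get_contact_force())
shot("scene","s1")
i=cv2.imread("pics/s1.png"); cv2.imwrite("pics/s1c.png",cv2.resize(i[60:270,170:450],None,fx=2.8,fy=2.8,interpolation=cv2.INTER_CUBIC))
```

```text
2.7916 [0.45540569 0.12684565 0.12060067] [-0.09332527 -0.23045641 -0.30284891]
```

View pics/s1c.png

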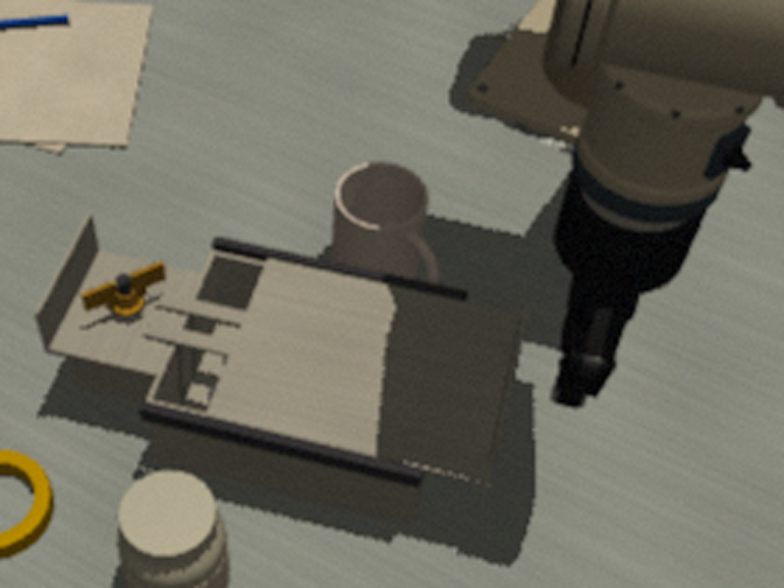

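The lid is open and the fingers are just outside the lip. The near fingertip's lowest corner is at crop (568,402), which is full-image (372.9,203.6). I'll check the tip height from this, then push with force guarding.

Run:
```python
from h import *
c=manip.camera("scene"); P=manip.get_position()
for z in(.085,.09,.095,.1,.105,.11):
    r=ray(c,(372.9,203.6),z)-P; print(z,"rel bx,by mm",round(1e3*r@BX,1),round(1e3*r@BY,1))
R=down(YAW); t=manip.get_time(); f0=manip.get_contact_force()
s0=LIP@BY; goal=LIP-.0415*BY   # estimated shut lip
d=.040
while d>-.045:
    d-=.006 if d>-.018 else .001
    manip.servo_line(LIP+d*BY+[0,0,.12],R,rate=.04)
    f=(manip.get_contact_force()-f0)@BY
    print(round(d*1e3),round(f,2),round(((manip.get_position()-LIP)@BY)*1e3,1),end=" | ")
    if f>7: break
print("\n",manip.get_time()-t); shot("top","t2")
i=cv2.imread("pics/t2.png")[190:335,200:420]; cv2.imwrite("pics/t2c.png",cv2.resize(i,None,fx=3.6,fy=3.6,interpolation=cv2.INTER_CUBIC))
```

```text
0.085 rel bx,by mm -4.9 5.7
0.09 rel bx,by mm -1.1 5.1
0.095 rel bx,by mm 2.6 4.6
0.1 rel bx,by mm 6.4 4.1
0.105 rel bx,by mm 10.2 3.5
0.11 rel bx,by mm 13.9 3.0
34 0.44 33.7 | 28 -0.33 27.7 | 22 -0.67 21.8 | 16 -0.38 15.8 | 10 -0.49 9.8 | 4 -1.07 3.8 | -2 0.08 -2.2 | -8 -0.29 -8.2 | -14 -0.12 -14.2 | -20 -0.8 -20.2 | -21 -0.98 -21.0 | -22 -0.46 -22.0 | -23 -0.45 -23.1 | -24 -0.12 -24.1 | -25 0.14 -25.0 | -26 -0.07 -26.0 | -27 -0.21 -27.1 | -28 0.05 -28.1 | -29 -0.54 -29.0 | -30 1.55 -30.0 | -31 -0.13 -31.0 | -32 -0.3 -32.0 | -33 -0.11 -33.0 | -34 0.07 -34.0 | -35 0.01 -35.1 | -36 0.28 -36.1 | -37 -0.52 -37.0 | -38 -0.37 -38.0 | -39 -0.25 -39.1 | -40 -0.7 -40.1 | -41 0.55 -41.1 | -42 0.67 -42.0 | -43 -0.36 -43.0 | -44 -0.81 -44.0 | -45 -0.16 -45.0 | 
 9.25
```

View pics/t2c.png

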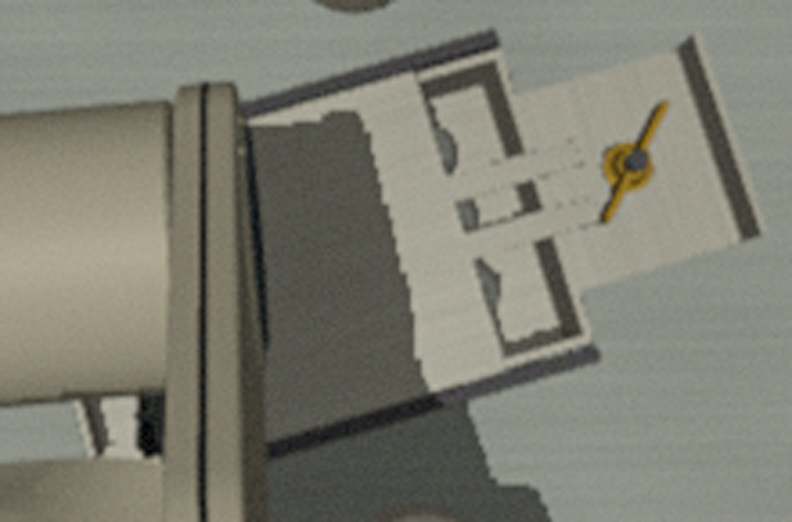

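The lid did not move (its lip is still at about crop (90,430)), because the fingertips passed over it. The tips are therefore less far ahead of the TCP than stated, which agrees with my ray check of a tip height around 0.117. I'll go back outside the lip and lower down.

Run:
```python
from h import *
R=down(YAW); print("t",manip.get_time())
P=manip.get_position(); manip.servo_line(P+[0,0,.03],R,rate=.2)
manip.servo_line(LIP+.035*BY+[0,0,.15],R,rate=.25); manip.servo_line(LIP+.035*BY+[0,0,.10],R,rate=.15)
manip.hold(.2); f0=manip.get_contact_force(); d=.035; hit=False
while d>-.040:
    d-=.004 if d>-.020 else .001
    manip.servo_line(LIP+d*BY+[0,0,.10],R,rate=.04)
    F=manip.get_contact_force()-f0; f=F@BY; hit|=f>1.2
    print(round(d*1e3),F@BX.round(3)//.1/10,round(f,1),round(F[2],1),end=" | ")
    if f>7 or (d<-.003 and not hit): break
print("\n",manip.get_time(),manip.get_position()); shot("scene","s3")
i=cv2.imread("pics/s3.png"); cv2.imwrite("pics/s3c.png",cv2.resize(i[60:270,170:450],None,fx=2.8,fy=2.8,interpolation=cv2.INTER_CUBIC))
```

```text
t 13.9333
31 -0.3 0.7 0.3 | 27 0.3 0.4 1.2 | 23 0.6 -0.4 0.4 | 19 0.2 0.1 1.6 | 15 -0.7 -0.6 -0.0 | 11 0.4 0.8 -0.1 | 7 -1.2 -0.8 0.2 | 3 -0.3 -0.3 0.5 | -1 0.1 -0.4 0.9 | -5 -0.1 -0.6 1.0 | 
 17.8833 [0.46693399 0.08321805 0.10000153]
```

View pics/s3c.png

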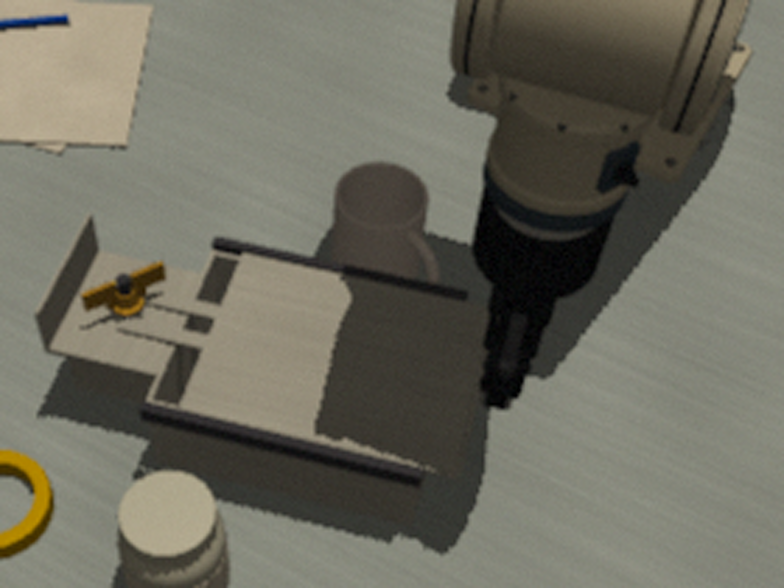

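The lid is now sliding: the fork has advanced about 16 mm towards the nut, and the fingers sit against the lip at about crop (490,400). The lid's friction doesn't show in the force reading. I'll carry on with fine steps near the stop.

Run:
```python
from h import *
R=down(YAW); fs=[manip.get_contact_force() for _ in range(5)]; f0=np.mean(fs,0); d=-.005
while d>-.036:
    d-=.005 if d>-.0245 else .0007
    manip.servo_line(LIP+d*BY+[0,0,.10],R,rate=.05)
    F=manip.get_contact_force()-f0; f=F@BY
    print(round(d*1e3,1),round(((manip.get_position()-LIP)@BY)*1e3,1),round(f,1),end=" | ")
    if f>5: break
print("\n",manip.get_time()); shot("scene","s4")
i=cv2.imread("pics/s4.png"); cv2.imwrite("pics/s4c.png",cv2.resize(i[60:270,170:450],None,fx=2.8,fy=2.8,interpolation=cv2.INTER_CUBIC))
```

```text
-10.0 -10.3 0.1 | -15.0 -15.4 -0.2 | -20.0 -20.3 -0.9 | -25.0 -25.3 -0.1 | -25.7 -25.8 -0.6 | -26.4 -26.3 1.3 | -27.1 -27.1 1.9 | -27.8 -27.8 2.3 | -28.5 -28.6 0.3 | -29.2 -29.3 0.9 | -29.9 -30.0 1.7 | -30.6 -30.6 1.7 | -31.3 -30.6 7.2 | 
 21.1833
```

View pics/s4c.png

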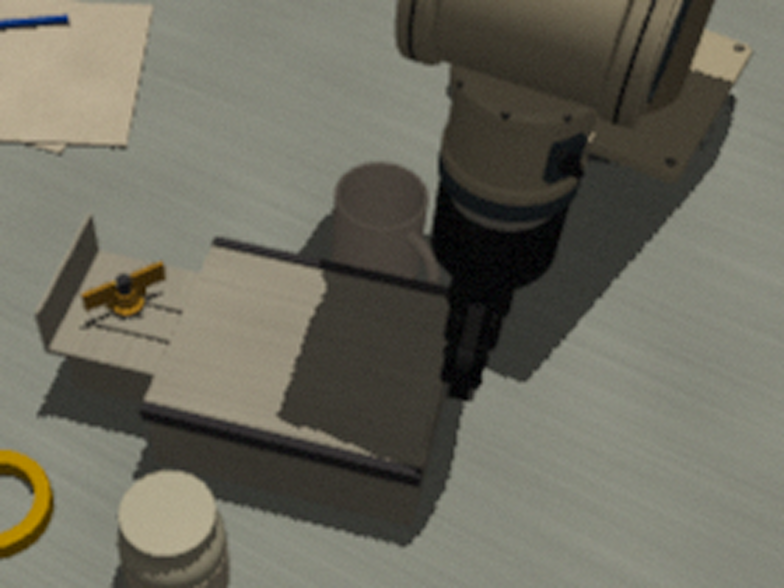

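The lid is shut against its hard stop: force jumped to 7 N at d = −30.6 mm against a predicted −30.5 mm, and the fork is now under the nut. I'll retreat, hover over the nut and take one wrist look.

Run:
```python
from h import *
R=down(YAW)
manip.servo_line(LIP-.018*BY+[0,0,.10],R,rate=.1); manip.servo_line(LIP-.018*BY+[0,0,.17],R,rate=.2)
manip.move_to(STUD+[0,0,.19],down(45))
print(manip.get_time(),manip.get_position(),yaw())
T=np.eye(4);T[:3,:3]=Rn.from_rotvec(manip.get_ee_rot()).as_matrix();T[:3,3]=manip.get_position()
c=shot("wrist","w5"); T=T@np.array(c["mount"])
W=np.linalg.inv(T)
def proj(p):
    q=W@np.r_[p,1]; return (c["fx"]*q[0]/q[2]+c["cx"],c["fy"]*q[1]/q[2]+c["cy"])
print("stud top exp",np.round(proj(STUD+[0,0,.116])))
for s in(1,-1): t=np.radians(-30.3); print("wing tip",np.round(proj(STUD+[s*.032*np.cos(t),s*.032*np.sin(t),.117])))
np.savez("w5.npz",T=T,fx=c["fx"],fy=c["fy"],cx=c["cx"],cy=c["cy"])
```

```text
23.05 [ 0.53929461 -0.18237027  0.1888391 ] 44.95385831922273
stud top exp [279. 219.]
wing tip [290. 259.]
wing tip [267. 176.]
```

View pics/w5.png

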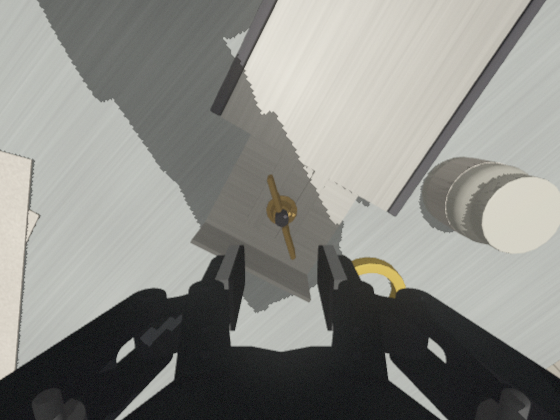

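The wrist view shows the stud top at (281,217) against a predicted (279,219), and the wing tips at (293,258) and (270,177), all within about 1 mm. The fingers straddle the nut, with their inner tips at (243,248) and (318,248). I'll work out the tip depth from these.

Run:
```python
from h import *
c=manip.camera("wrist"); M=np.array(c["mount"]); print(np.round(M,3).tolist(),c["fx"])
for w in(.0355,.030):
    Z=c["fx"]*w/75
    for u in(243,318): print(w,(M@[(u-c["cx"])/c["fx"]*Z,(248-c["cy"])/c["fy"]*Z,Z,1]).round(4)[:3])
```

```text
[[-0.0, -0.268, 0.963, -0.14], [1.0, 0.0, 0.0, 0.001], [-0.0, 0.963, 0.268, -0.067], [0.0, 0.0, 0.0, 1.0]] 311.8925222490789
0.0355 [-0.0031 -0.0166 -0.0085]
0.0355 [-0.0031  0.0189 -0.0085]
0.03 [-0.0243 -0.0139 -0.0175]
0.03 [-0.0243  0.0161 -0.0175]
```

Run:
```python
from h import *
R=down(45); manip.servo_line(STUD+[0,0,.115],R,rate=.1); manip.hold(.2)
f0=np.mean([manip.get_contact_force() for _ in range(4)],0); z=.115
while z>.0985:
    z-=.0025; manip.servo_line(STUD+[0,0,z],R,rate=.05); F=manip.get_contact_force()-f0; print(round(z,4),F.round(1))
    if F[2]>4: z+=.005; manip.servo_line(STUD+[0,0,z],R,rate=.05); break
q=np.array(manip.get_joint_positions()); t0=manip.get_torque()
for k in range(4):
    q[5]+=np.radians(20); manip.set_joints(q); print(round(yaw()),np.round(manip.get_torque()-t0,2),(manip.get_contact_force()-f0).round(1))
print(manip.get_time(),manip.get_position()); shot("wrist","w6")
```

```text
0.1125 [-0.  -0.4  0.5]
0.11 [ 0.4 -0.1  0.2]
0.1075 [ 0.1 -1.2 -1.1]
0.105 [-1.1  0.3  0.7]
0.1025 [-0.5 -0.6  0.5]
0.1 [ 0.   0.5 -1.3]
0.0975 [0.  0.6 0.1]
25 [ 0.05 -0.05 -0.05] [-0.3 -0.1 -0.7]
5 [-0.   -0.05 -0.02] [ 0.4 -0.3 -0.7]
-15 [ 0.05 -0.05  0.  ] [ 1.   0.4 -0.7]
-35 [ 0.01 -0.01 -0.02] [-0.1  0.2 -0.2]
27.7 [ 0.53992954 -0.18309533  0.09732354]
```

View pics/w6.png

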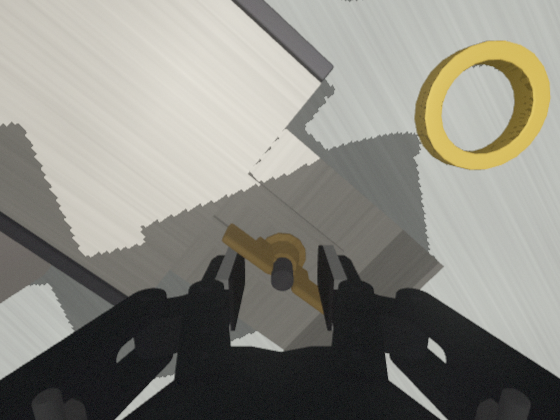

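The stud is at (283,272), with one wing running up-left to (230,235) and the left finger against it, about 37° off the jaw axis. The nut has followed the fingers, from −30° to about −72°. I'll finish this stroke, re-set by half a turn and make the second stroke.

```bash
cat > p2.py <<'E'
from h import *
def rot(target):
    q=np.array(manip.get_joint_positions()); q[5]-=np.radians(target-yaw()); manip.set_joints(q)
E
python3 - <<'E'
from p2 import *
rot(-95); rot(-158); print(yaw(),manip.get_contact_force().round(1),manip.get_time())
rot(-120); P=STUD
manip.servo_line(P+[0,0,.15],rate=.2); rot(60); print(yaw(),manip.get_position(),manip.get_time())
f0=manip.get_contact_force(); R=down(60)
manip.servo_line(P+[0,0,.105],R,rate=.12)
for z in(.101,.098,.095):
    manip.servo_line(P+[0,0,z],R,rate=.05); fz=manip.get_contact_force()[2]-f0[2]
    print(z,round(fz,1))
    if fz>4: manip.servo_line(P+[0,0,z+.004],R,rate=.05); break
t0=np.mean([manip.get_torque() for _ in range(4)],0)
rot(0); rot(-50); rot(-95); print(yaw(),(manip.get_torque()-t0).round(2),manip.get_position(),manip.get_time())
rot(-108); print((manip.get_torque()-t0).round(2),manip.get_time())
shot("wrist","w7")
E
```

```text
-157.8846875557779 [ 0.5  0.2 -0.5] 29.7583
59.97693810115445 [ 0.5404672  -0.18324786  0.1506257 ] 33.5
0.101 -1.0
0.098 0.7
0.095 -0.2
-94.85208231194288 [-0.06 -0.18  0.07] [ 0.54012116 -0.18318269  0.09492291] 37.3833
[-0.05 -0.03  0.08] 37.7167
```

View pics/w7.png

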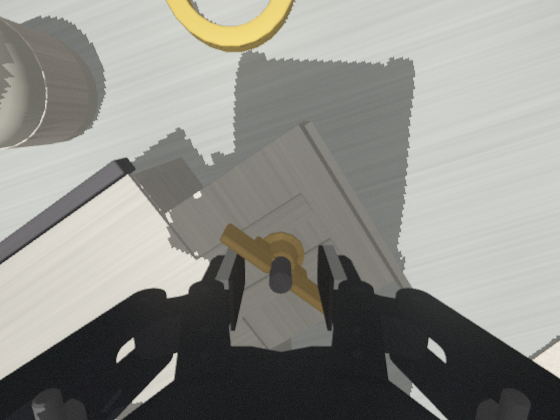

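The nut is following: the wing tip is at (228,232), and the end plate runs (305,125)–(405,285), so about 20° are left. I'll finish in small torque-guarded steps.

Run:
```python
from p2 import *
g=lambda:np.mean([manip.get_torque()[2] for _ in range(6)])
t0=g(); y=-108
while y>-138:
    y-=6 if y>-119 else 2.5; rot(y); manip.hold(.1); d=g()-t0; print(y,round(yaw(),1),round(d,3),manip.get_contact_force().round(1))
    if abs(d)>.13: break
print(manip.get_time()); shot("wrist","w8")
```

```text
-114 -113.8 -0.01 [-0.5 -0.1  0.1]
-120 -119.8 -0.014 [ 0.1 -0.7  0.1]
-122.5 -122.4 -0.006 [ 0.2 -1.4  0.4]
-125.0 -124.9 0.021 [ 0.5 -0.6 -0.2]
-127.5 -127.4 -0.022 [ 0.5  0.4 -0.5]
-130.0 -129.9 0.453 [ 1.7 -0.8 -0.8]
39.8667
```

View pics/w8.png

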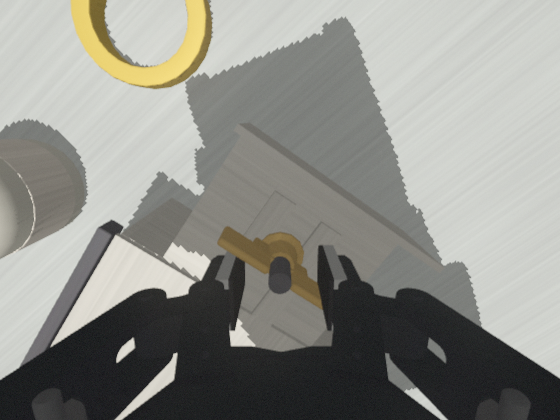

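The stop was felt between −127.5° and −130°, against a predicted −127.5°, and the wing at (222,232)–(322,300) now looks parallel to the end plate. I'll back off, lift clear and check from the top.

Run:
```python
from p2 import *
rot(-95); manip.servo_line(STUD+[0,0,.2],rate=.2); manip.move_to([.35,-.42,.28],down(-70))
print(manip.get_time(),manip.get_contact_force().round(1)); shot("top","t9")
i=cv2.imread("pics/t9.png"); cv2.imwrite("pics/t9c.png",cv2.resize(i[140:340,200:420],None,fx=3,fy=3,interpolation=cv2.INTER_CUBIC))
d=cv2.absdiff(cv2.imread("pics/top0.png"),i).max(2)
for n,(u,v) in dict(tub=(298,165),tape=(372,162)).items(): print(n,"changed px",(d[v-25:v+25,u-25:u+25]>40).sum())
```

```text
42.425 [0.  0.1 0.4]
tub changed px 0
tape changed px 0
```

View pics/t9c.png

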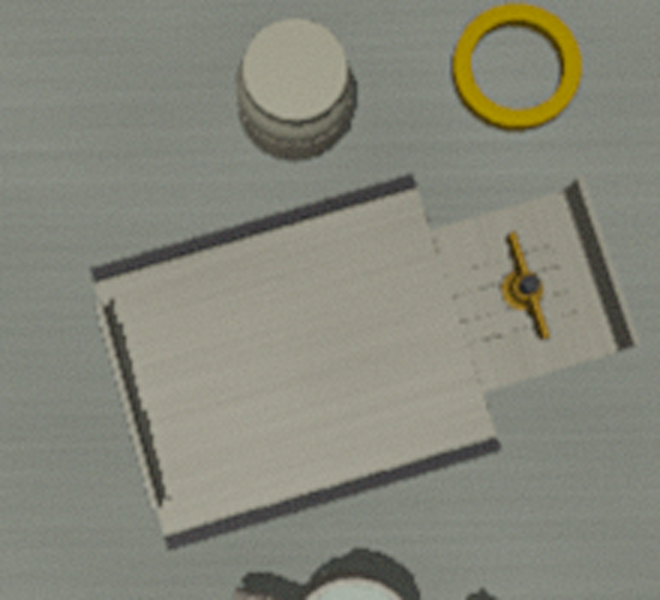

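```bash
python3 -c "
from rig import manip
manip.sign_off()"
```

```text
the job is handed in; nothing more can be done
```

The lid is shut, the wing nut is screwed home, and I handed the job in at about 42 s of the 64 s allowed. The sign-off reports no verdict.

- **Lid:** I pushed it about 41 mm by the lip until the hard stop, felt as a 7 N jump at −30.6 mm (−30.5 mm predicted). The last top view shows it flush, with the fork round the stud.
- **Nut:** It started about 5.5 rad unscrewed. I turned it clockwise in two strokes, with the fingers 36 mm apart pushing on opposite wings, never pinching. At the stop the moment rose to 0.45 N m, higher than the 0.13 N m I was stopping at. That is roughly 10 N or more per finger by my estimate, and I had no direct reading of finger force. The wings are now parallel to the end plate to within about 1°.
- **Bystanders:** The tub and tape show no changed pixels from the first top picture. I did not check the mug that way; in the views it looks in place, and nothing was moved near it at its height.
- **Failed or disagreed:**
  - My first push passed over the lip, because at that opening the fingertips stood only about 4 mm or less ahead of the TCP, not the stated 22 mm. Nothing was touched, and I repeated the push 20 mm lower.
  - The lid's roughly 2 N of friction was mostly lost in the force-reading noise.

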